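Sort two capped drill tubes by weight

TASK

Lift each of the two capped drill tubes just clear of the low dark wooden stand, feel its weight, and stand it in a free socket: a tube heavier than about 450 g in the steel holder with the bolted base flange, a lighter one in the tall plain plywood holder. Lower each tube gently until you feel it stand on the hidden stop inside its socket, then let go: never drop it or push it hard, and keep its underside within about 20 cm of the bench. Leave the oil bottle, wrench and drill block alone.

Things in the scene. Friction and masses are not known exactly. Their poses are not given: they have to be found in the camera images.
- tube_a: Capped drill tube standing upright: plain grey cylinder 32 mm across, 130 mm tall, dark cap. Origin at the centre of its underside, z up along it. The two look the same; each weighs anything from 130 to 790 g, unseen and independent of name, place and the other tube. Starts in a stand hole, underside 20 mm above the bench. Pressing it into a holder with over 15 N is too hard; a free fall of 5 mm is a drop.
- tube_b: Capped drill tube standing upright: plain grey cylinder 32 mm across, 130 mm tall, dark cap. Origin at the centre of its underside, z up along it. The two look the same; each weighs anything from 130 to 790 g, unseen and independent of name, place and the other tube. Starts in a stand hole, underside 20 mm above the bench. Pressing it into a holder with over 15 N is too hard; a free fall of 5 mm is a drop.
- stand: Low dark wooden stand, 70 x 170 x 35 mm tall, fixed. Origin at the centre of its underside; two shallow holes (37 mm across, 15 mm deep) at y = -45 and +45 mm in its frame hold the tubes at the start, either tube in either hole.
- heavy: Holder for heavy tubes, fixed: bare steel block 160 x 66 mm, 60 mm tall, long side along its x, on a 200 x 110 x 10 mm flange with four bolt heads. Two sockets 90 mm apart; both may be used. May stand on the left or the right. Origin at the centre of its underside, z up.
- light: Holder for light tubes, fixed: plain plywood block 160 x 66 mm, 60 mm tall, long side along its x, no flange. Two sockets 90 mm apart; both may be used. On the side opposite the steel holder. Origin at the centre of its underside, z up. A tube of 370 to 530 g may go in either holder.
- heavy_0 (a point): The socket's mouth centre, flush with the holder's top face. Socket 36 mm across, 32 mm tube. A rubber-cushioned depth stop lies unseen somewhere 20 to 48 mm below the mouth, different in every socket and every time; the tube stands on it and it gives 0.4 mm per newton, 8 mm at most. Steel holder, socket at x = -45 mm.
- heavy_1 (a point): The socket's mouth centre, flush with the holder's top face. Socket 36 mm across, 32 mm tube. A rubber-cushioned depth stop lies unseen somewhere 20 to 48 mm below the mouth, different in every socket and every time; the tube stands on it and it gives 0.4 mm per newton, 8 mm at most. Steel holder, socket at x = +45 mm.
- light_0 (a point): The socket's mouth centre, flush with the holder's top face. Socket 36 mm across, 32 mm tube. A rubber-cushioned depth stop lies unseen somewhere 20 to 48 mm below the mouth, different in every socket and every time; the tube stands on it and it gives 0.4 mm per newton, 8 mm at most. Plywood holder, socket at x = -45 mm.
- light_1 (a point): The socket's mouth centre, flush with the holder's top face. Socket 36 mm across, 32 mm tube. A rubber-cushioned depth stop lies unseen somewhere 20 to 48 mm below the mouth, different in every socket and every time; the tube stands on it and it gives 0.4 mm per newton, 8 mm at most. Plywood holder, socket at x = +45 mm.
- oil: Bystander: small white oil bottle, 52 mm across, 130 mm tall, standing. Origin at the centre of its underside.
- wrench: Bystander: steel wrench 160 mm long lying flat. Origin under its middle.
- drills: Bystander: light wooden block 60 x 140 x 40 mm with four drills standing in it, up to 130 mm tall overall. Origin at the centre of its underside.
There are look-alikes about, which are no part of the job. Leave any blue or purple look-alike of the tube_a alone.

How it is judged:
By the outcome, as a careful person would: the job done as asked, in the order asked, and still so for the second after the job is handed in, with the robot touching nothing.
It also fails if it takes over 64 s, if anything falls off the work surface, if the arm or the gripper's body presses on something with over 40 N, if the wrist force passes 120 N, or if a joint passes its speed limit or range.

ROBOT

A 6-joint arm with a two-finger parallel gripper is mounted at the origin on the work surface. World frame = base frame: x ahead of the robot, y to its left, z up, the work surface at z = 0. Lengths are in m, angles in degrees, forces in N, time in s.
With the tool pointing down it reaches from about 0.35 to 0.875 m from the base axis. Payload 4.2 kg.
Tool frame: the origin (TCP) lies midway between the tips of the shut fingers; the grasp point (between the pads) lies 19 mm behind it; z points along the fingers, y is the direction in which the jaws open and shut (so a half turn about z gives the same grasp; the last joint's range is limited). The gripper opens to 87 mm and grips with 3 to 60 N. Pads are 19 mm wide; open, the fingers measure 117 mm over their backs; the gripper's body (75 mm by 190 mm) begins 51 mm behind the grasp point.
Start: joints at [87.353, 22.042, 0.453, 0, -68.411, -14.817], TCP at [0.188, 0.596, 0.223] pointing down, gripper open.
Joint ranges: [-179.83, 179.83], [-69.29, 118.12], [-61.27, 80.66], [-181.25, 117.63], [-171.15, -9.14], [-177.46, 177.46]. Speed limits (degrees/s): [159.86, 159.86, 180, 180, 180, 180].

INTERFACE

Orientations are given as a 3x3 rotation matrix whose columns are the frame's x, y, z axes.
In Python, from station import sense, capture, calibration, finish_job gives the robot as it stands.
- The arm moves only by the tool carry_out, never from a script. Its argument "commands" is one flat list of numbers, 6 for each row, row after row: the shift along the tool's x, y, z in mm, then the turn, a rotation vector about the tool's x, y, z in rad. A call has 1 to 5 rows; each row shifts and turns the pose as measured when the row begins, along the tool's axes as they then stand; what a row does not reach is not made up. A row lasts 1/8 s, in which the tool goes at most 62.5 mm and 10.7 degrees, less where a joint would pass 70% of its speed; a pose out of reach is approached as far as the arm can. A call is refused whole if a number of a shift passes 62.5 or a number of a turn 0.188, either way. A call with a gripper value outside its range is refused whole. "grip" is the finger opening in mm, from 0 to 87, set as the call begins (left out, the last holds). The fingers move at their own pace and stop on an object; the grip force is fixed at half the most. Time passes only in rows, so rows that do not move let the fingers close. It gives the time, the measured TCP pose, the force and the opening at its end, in the units of the state.
- sense(): the state, without advancing time (a new reading comes with each control period).
- capture(name): name is "scene" or "top" or "wrist"; returns the picture (480x640x3 uint8, red, green, blue); there is no depth.
- calibration(name): a dict with "fx", "fy", "cx", "cy" (pixels), "rvec" (rotation vector, rad) and "tvec" (3), from world to camera coordinates, as OpenCV has them. Camera axes: x right, y down, z forward; pixel columns grow to the right and rows downward; lengths in m; the calibration is good to about 2 mm. The wrist camera is an equidistant fisheye: a pixel r from the principal point sees the ray r / f radians off the axis. A picture is of the moment at which its call begins: read the wrist's pose just before it. calibration takes no time and is no camera call; for the wrist camera it gives the pose at the moment of the call.
- finish_job(): hands the job in, once; it reports no verdict.
The state is a dict: "time_s": time; "joints": joint angles; "joint_velocities": joint speeds; "effort": joint torques, N m; "tcp_pos": TCP position; "ee_rot": TCP orientation; "wrist_force": force on the tool from outside, world axes, zero at the start; "moment": the same for the moment, N m; "gripper_width": opening from 0.0 (shut) to 1.0 (fully open).
Only numpy, scipy, OpenCV 4.12 (cv2) and the standard library are available. Lean on these libraries where they do the work, as an engineer would, in place of code of your own. Each camera call takes 0.05 s, during which the arm holds its last target.

## Working session

There is one attempt and no reset: what is moved stays moved. The work goes in short steps, Python scripts to look and compute and a tool call to move; the robot and the scene stay as the last step left them, time stands still between calls to the robot, and variables do not carry over. Pictures are saved under pics/ and viewed, and the job is handed in when it is done.

Besides the shell and the picture viewer there is one more tool, called after "Emit:" as name(argument=value, ...) on one line, values as JSON. carry_out: Moves the arm, as the interface text tells. Its arguments: {"type":"object","properties":{"commands":{"type":"array"},"grip":{"type":"number"}},"required":["commands"]}

```bash
mkdir -p pics; ls
python3 - <<'E'
from station import sense,capture,calibration
import cv2
s=sense();print(s)
for n in("scene","top"):
    c=calibration(n);print(n,c)
    cv2.imwrite(f"pics/{n}0.png",cv2.cvtColor(capture(n),cv2.COLOR_RGB2BGR))
E
```

```text
pics
{'time_s': 0.0, 'joints': array([ 8.73519907e+01,  2.20911800e+01,  3.78461185e-01, -2.90721212e-02,
       -6.84117595e+01, -1.48152632e+01]), 'joint_velocities': array([ 0.0880005 , -0.04371517, -0.00754487, -0.03253104, -0.05426495,
        0.02010964]), 'effort': array([ 8.84130459e-04, -3.90671754e+01,  1.87402368e+01,  4.21970084e+00,
        1.09022786e-02, -1.92387556e-04]), 'tcp_pos': array([0.18737246, 0.59560558, 0.22144598]), 'ee_rot': array([[ 9.53853345e-01, -3.00272326e-01, -5.71677132e-04],
       [-3.00272854e-01, -9.53850931e-01, -2.14839399e-03],
       [ 9.98084963e-05,  2.22091192e-03, -9.99997529e-01]]), 'wrist_force': array([ 0.81902301, -0.27264965, -0.24497114]), 'moment': array([ 0.02202768, -0.06319725, -0.00276506]), 'gripper_width': 0.9992402337943526}
scene {'fx': 501.44341444994745, 'fy': 501.44341444994745, 'cx': 324.7945800101171, 'cy': 234.62265089584594, 'rvec': array([ 2.27129671,  1.30362857, -0.35924823]), 'tvec': array([-0.28667459, -0.39956731,  1.20509077])}
top {'fx': 558.6236560939722, 'fy': 558.6236560939722, 'cx': 316.56559517612516, 'cy': 239.99825920464792, 'rvec': array([ 2.20354695, -2.14560051,  0.07569927]), 'tvec': array([2.94025561e-04, 6.21299920e-01, 1.15285009e+00])}
```

View pics/scene0.png

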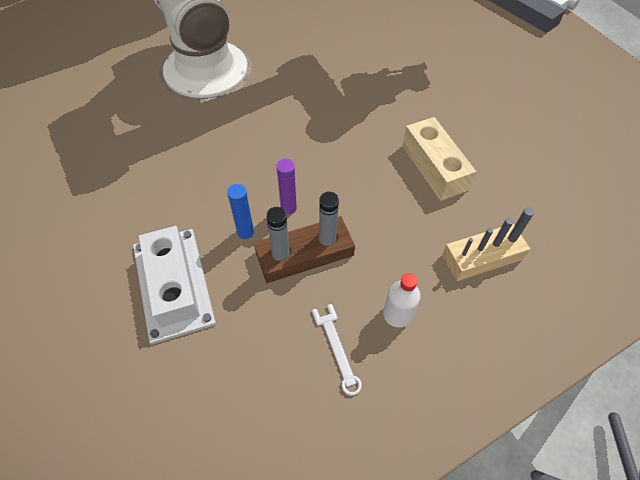

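View pics/top0.png

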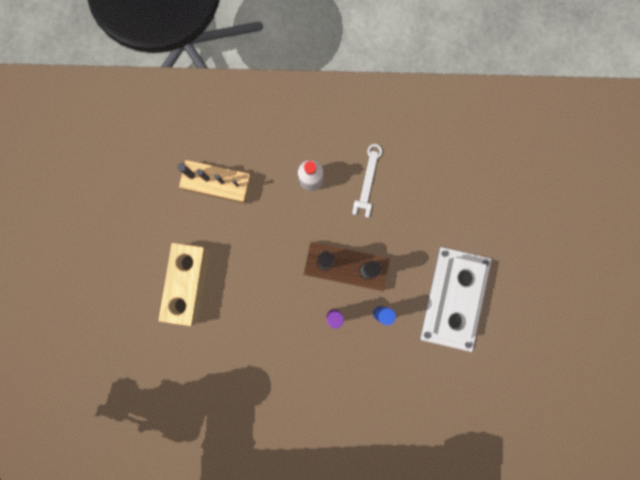

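The tubes are the two grey, dark-capped cylinders in the dark stand: scene (279,235) and (328,218), top (371,269) and (326,260). The blue tube (scene 241,212) and purple tube (scene 287,187) are the look-alikes. The steel holder is at top (457,300) and the plywood holder at (182,285). Next I'll enlarge and measure.

```bash
cat > h.py <<'E'
import numpy as np,cv2
from station import sense,capture,calibration
def cam(n):
    c=calibration(n);R=cv2.Rodrigues(np.array(c['rvec']))[0];t=np.array(c['tvec']);return c,R,t
def ray(n,p):
    c,R,t=cam(n);d=R.T@np.array([(p[0]-c['cx'])/c['fx'],(p[1]-c['cy'])/c['fy'],1.]);return -R.T@t,d/np.linalg.norm(d)
def onz(n,p,z):
    o,d=ray(n,p);return o+d*(z-o[2])/d[2]
def proj(n,X):
    c,R,t=cam(n);q=R@np.array(X)+t;return np.array([c['fx']*q[0]/q[2]+c['cx'],c['fy']*q[1]/q[2]+c['cy']])
def tri(pt,ps):
    A=np.zeros((3,3));b=np.zeros(3);L=[ray('top',pt),ray('scene',ps)]
    for o,d in L:
        P=np.eye(3)-np.outer(d,d);A+=P;b+=P@o
    X=np.linalg.solve(A,b);return X,[np.linalg.norm((np.eye(3)-np.outer(d,d))@(X-o)) for o,d in L]
E
python3 - <<'E'
import cv2,numpy as np
t=cv2.imread('pics/top0.png');s=cv2.imread('pics/scene0.png')
def crop(i,x,y,w,h,k):return cv2.resize(i[y:y+h,x:x+w],None,fx=k,fy=k,interpolation=cv2.INTER_CUBIC)
cv2.imwrite('pics/c1.png',np.hstack([crop(t,295,235,100,100,4),crop(s,220,150,140,140,400/140)]))
cv2.imwrite('pics/c2.png',np.hstack([crop(t,150,235,65,100,5),crop(t,415,240,80,120,500/120)]))
cv2.imwrite('pics/c3.png',np.hstack([crop(s,400,115,80,90,5),crop(s,128,220,92,125,450/125)]))
E
```

```text
(no output)
```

View pics/c1.png

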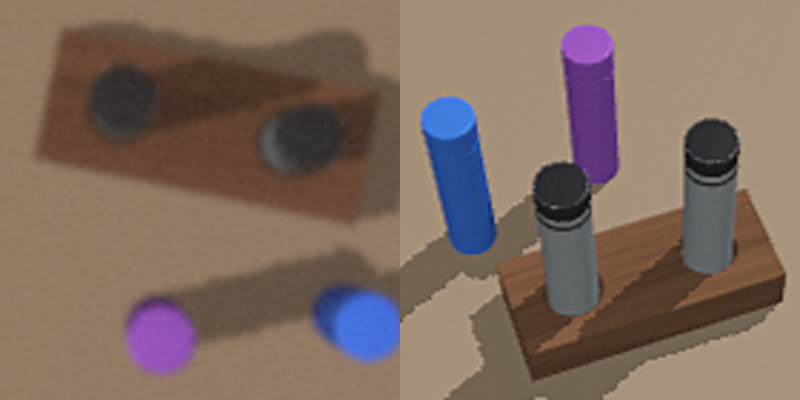

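View pics/c2.png

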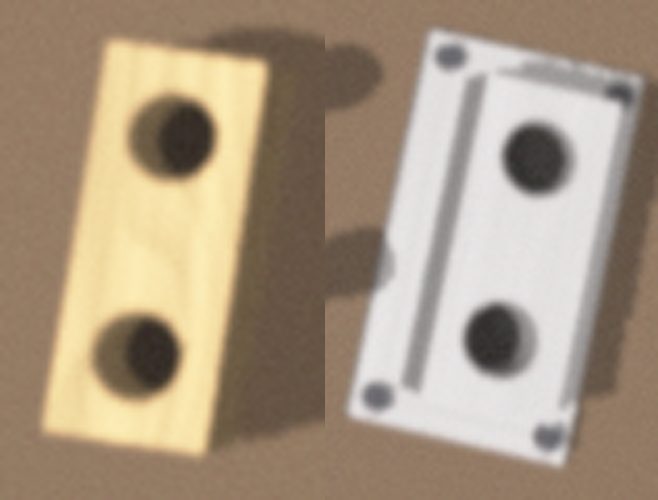

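View pics/c3.png

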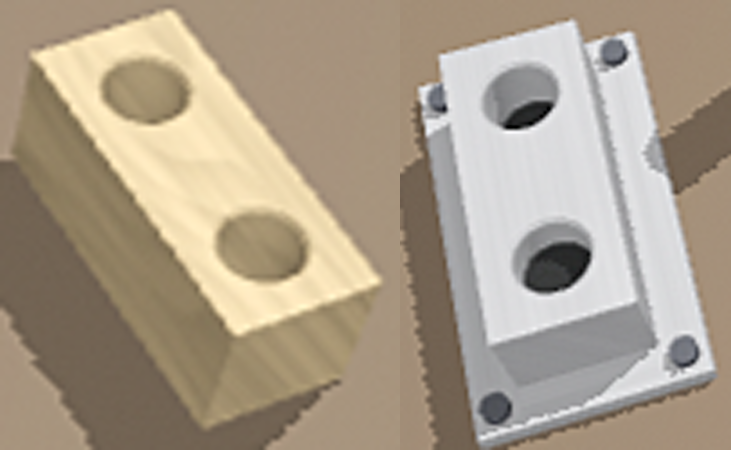

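Run:
```python
from h import *
np.set_printoptions(precision=4,suppress=True)
P={'ply_far':((184.4,262.4),(429.2,133.2),.06),'ply_near':((177.4,306),(452.4,164.2),.06)}
P={'plyA':((184.4,262.4),(452.4,164.2),.06),'plyB':((177.4,306),(429.2,133.2),.06),
'stA':((466.1,277.9),(170.2,290.8),.06),'stB':((456.8,321.6),(161.3,246.4),.06),
'tubeL':((326.2,260),(329.2,199),.15),'tubeR':((372.7,269.2),(276.7,215.1),.15),
'purp':((335,320),(285.5,165),.13),'blue':((387,317),(237,191),.13)}
for k,(a,b,z) in P.items():
    X,r=tri(a,b);print(k,X,np.array(r)*1e3,'top@z',onz('top',a,z)[:2],'scene@z',onz('scene',b,z)[:2])
# stand corners top view (crop coords /4)
for q in [(63,28),(376,95),(357,222),(37,157)]:
    print(onz('top',(295+q[0]/4,235+q[1]/4),.035))
```

```text
plyA [0.5658 0.2865 0.0577] [0.8318 0.8318] top@z [0.5652 0.2853] scene@z [0.5675 0.2856]
plyB [0.4768 0.2968 0.0577] [0.9388 0.9388] top@z [0.4763 0.2955] scene@z [0.4788 0.296 ]
stA [ 0.5494 -0.2886  0.0586] [0.8916 0.8916] top@z [ 0.5491 -0.2891] scene@z [ 0.5507 -0.2877]
stB [ 0.4607 -0.2706  0.0576] [0.8269 0.8269] top@z [ 0.4606 -0.2708] scene@z [ 0.4628 -0.2698]
tubeL [ 0.5746 -0.0026  0.1485] [1.4813 1.4813] top@z [ 0.5738 -0.0038] scene@z [ 0.5763 -0.0019]
tubeR [ 0.5594 -0.0907  0.1469] [1.1005 1.1005] top@z [ 0.5588 -0.0914] scene@z [ 0.562  -0.0905]
purp [ 0.4616 -0.0229  0.1297] [0.7182 0.7182] top@z [ 0.4612 -0.0235] scene@z [ 0.4622 -0.0224]
blue [ 0.4701 -0.121   0.1284] [1.2309 1.2309] top@z [ 0.4696 -0.122 ] scene@z [ 0.4719 -0.1203]
[0.6158 0.0288 0.035 ]
[ 0.5851 -0.1351  0.035 ]
[ 0.5189 -0.1264  0.035 ]
[0.5481 0.0404 0.035 ]
```

```bash
cat > plan.py <<'E'
import sys
from h import *
from scipy.spatial.transform import Rotation as Rn
# usage: x y z(TCP, m) yaw of tool y (deg, or 'k' keep), step mm
def plan(x,y,z,yaw,step=50,nmin=1,show=True):
    s=sense();p=s['tcp_pos'];R=s['ee_rot']
    tz=np.array([0,0,-1.]);
    ang=np.arctan2(R[1,1],R[0,1]) if yaw is None else np.radians(yaw)
    ty=np.array([np.cos(ang),np.sin(ang),0]);T=np.array([np.cross(ty,tz),ty,tz]).T
    rv=Rn.from_matrix(R.T@T).as_rotvec()
    d=np.array([x,y,z])-p
    n=max(nmin,int(np.ceil(max(np.linalg.norm(d)*1000/step,np.linalg.norm(rv)/.15))))
    print('n',n,'dist',np.linalg.norm(d),'rot',np.degrees(rv))
    out=[]
    for i in range(n):
        Ri=R@Rn.from_rotvec(rv*i/n).as_matrix()
        sh=Ri.T@(d/n)*1000
        out.append([*np.round(sh,1),*np.round(rv/n,3)])
    for i in range(0,n,5):print([float(v)+0 for r in out[i:i+5] for v in r])
if __name__=='__main__':
    a=sys.argv;plan(float(a[1]),float(a[2]),float(a[3]),None if a[4]=='k' else float(a[4]),float(a[5]) if len(a)>5 else 50)
E
python3 plan.py .575 -.003 .24 170.8 50
```

```text
n 15 dist 0.713440343081452 rot [ 0.09023248 -0.08684604 81.72578418]
[36.6, 30.3, -1.2, 0.0, 0.0, 0.095, 39.3, 26.7, -1.2, 0.0, 0.0, 0.095, 41.7, 22.8, -1.2, 0.0, 0.0, 0.095, 43.7, 18.8, -1.2, 0.0, 0.0, 0.095, 45.3, 14.5, -1.2, 0.0, 0.0, 0.095]
[46.4, 10.2, -1.2, 0.0, 0.0, 0.095, 47.2, 5.7, -1.2, 0.0, 0.0, 0.095, 47.5, 1.2, -1.2, 0.0, 0.0, 0.095, 47.4, -3.3, -1.2, 0.0, 0.0, 0.095, 46.9, -7.8, -1.2, 0.0, 0.0, 0.095]
[46.0, -12.2, -1.2, 0.0, 0.0, 0.095, 44.6, -16.5, -1.2, 0.0, 0.0, 0.095, 42.8, -20.7, -1.2, 0.0, 0.0, 0.095, 40.7, -24.6, -1.2, 0.0, 0.0, 0.095, 38.1, -28.4, -1.2, 0.0, 0.0, 0.095]
```

Emit:
carry_out(commands=[37,30,-1,0,0,0.095,39,27,-1,0,0,0.095,42,23,-1,0,0,0.095,44,19,-1,0,0,0.095,45,14,-1,0,0,0.095])

```text
time_s: 0.72
tcp_pos: [0.3172, 0.3908, 0.2236]
ee_rot: [[0.704, -0.711, -0.002], [-0.711, -0.704, -0.008], [0.004, 0.007, -1.0]]
wrist_force: [0.6, -0.2, -0.4]
gripper_width: 0.998
```

Emit:
carry_out(commands=[46,10,-1,0,0,0.095,47,6,-1,0,0,0.095,47,1,-1,0,0,0.095,47,-3,-1,0,0,0.095,47,-8,-1,0,0,0.095])

```text
time_s: 1.35
tcp_pos: [0.4443, 0.1826, 0.2289]
ee_rot: [[0.286, -0.958, -0.004], [-0.958, -0.286, -0.009], [0.007, 0.006, -1.0]]
wrist_force: [1.0, -0.0, 0.2]
gripper_width: 1.0
```

```bash
python3 plan.py .575 -.003 .24 170.8 50
```

```text
n 5 dist 0.22722472016514195 rot [ 0.27003429 -0.49867491 25.83841769]
[43.1, -14.4, -2.0, 0.001, -0.002, 0.09, 41.6, -18.2, -2.1, 0.001, -0.002, 0.09, 39.8, -21.9, -2.1, 0.001, -0.002, 0.09, 37.6, -25.4, -2.2, 0.001, -0.002, 0.09, 35.2, -28.7, -2.2, 0.001, -0.002, 0.09]
```

Emit:
carry_out(commands=[43,-14,-2,0.001,-0.002,0.09,42,-18,-2,0.001,-0.002,0.09,40,-22,-2,0.001,-0.002,0.09,38,-25,-2,0.001,-0.002,0.09,35,-29,-2,0.001,-0.002,0.09])

```text
time_s: 1.98
tcp_pos: [0.5756, -0.0121, 0.2379]
ee_rot: [[-0.174, -0.985, -0.003], [-0.985, 0.174, 0.001], [-0.001, 0.003, -1.0]]
wrist_force: [0.2, 0.5, -0.1]
gripper_width: 1.002
```

```bash
python3 plan.py .575 -.003 .22 170.8 30
python3 - <<'E'
from h import *
c=calibration('wrist');print(c)
cv2.imwrite("pics/w1.png",cv2.cvtColor(capture('wrist'),cv2.COLOR_RGB2BGR))
E
```

```text
n 1 dist 0.020067467568339464 rot [ 0.1762324   0.04906156 -0.84705166]
[-8.8, 2.1, 17.9, 0.003, 0.001, -0.015]
{'fx': 371.64829954431775, 'fy': 371.64829954431775, 'cx': 323.46060725515594, 'cy': 238.58986192281182, 'rvec': array([-0.26970518, -3.07794786, -0.43797585]), 'tvec': array([ 0.56759209, -0.12530692,  0.38310998])}
```

View pics/w1.png

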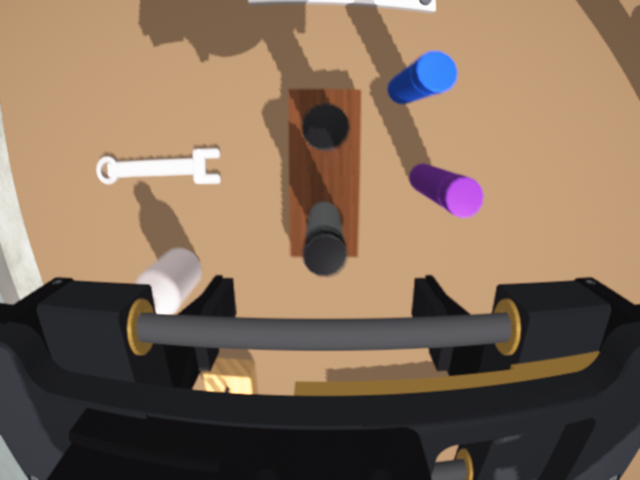

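```bash
cat >> h.py <<'E'
def wray(p,c=None):
    c=c or calibration('wrist');R=cv2.Rodrigues(np.array(c['rvec']))[0];t=np.array(c['tvec'])
    u=np.array([(p[0]-c['cx'])/c['fx'],(p[1]-c['cy'])/c['fy']]);r=np.linalg.norm(u)
    d=np.array([*(u/r*np.sin(r)),np.cos(r)]);return -R.T@t,R.T@d
def wonz(p,z,c=None):
    o,d=wray(p,c);return o+d*(z-o[2])/d[2]
E
python3 - <<'E'
from h import *
print(wonz((325.5,254),.15),wonz((326,126),.15))
E
python3 plan.py .575 -.0035 .19 170.8 12
```

```text
[ 0.57774139 -0.00585515  0.15      ] [ 0.56154107 -0.0936339   0.15      ]
n 5 dist 0.049294869451779 rot [ 0.08895922 -0.05866313 -1.16507892]
[-2.3, 1.0, 9.5, 0.0, 0.0, -0.004, -2.3, 1.0, 9.5, 0.0, 0.0, -0.004, -2.3, 1.0, 9.5, 0.0, 0.0, -0.004, -2.3, 1.0, 9.5, 0.0, 0.0, -0.004, -2.3, 1.0, 9.5, 0.0, 0.0, -0.004]
```

Emit:
carry_out(commands=[-8,2,8,0,0,-0.018,0,0,25,0,0,0,0,0,40,0,0,0])

```text
time_s: 2.4
tcp_pos: [0.5784, -0.0067, 0.1639]
ee_rot: [[-0.161, -0.987, 0.003], [-0.987, 0.161, 0.001], [-0.001, -0.003, -1.0]]
wrist_force: [-0.1, -0.4, -1.2]
gripper_width: 1.005
```

```bash
python3 plan.py .5755 -.0035 .095 170.8 14
```

```text
n 5 dist 0.06899092268632763 rot [-0.14580966  0.07452795 -0.07043517]
[-0.5, 0.7, 13.8, -0.001, 0.0, 0.0, -0.5, 0.7, 13.8, -0.001, 0.0, 0.0, -0.5, 0.7, 13.8, -0.001, 0.0, 0.0, -0.5, 0.7, 13.8, -0.001, 0.0, 0.0, -0.5, 0.7, 13.8, -0.001, 0.0, 0.0]
```

Emit:
carry_out(commands=[-2,2,14,-0.002,0,0,-1,1,18,0,0,0,0,0,18,0,0,0,0,0,14,0,0,0,0,0,0,0,0,0])

```text
time_s: 3.02
tcp_pos: [0.5729, 0.0011, 0.0961]
ee_rot: [[-0.153, -0.988, -0.004], [-0.988, 0.153, -0.0], [0.001, 0.004, -1.0]]
wrist_force: [-0.7, -0.3, 0.5]
gripper_width: 1.001
```

```bash
cat > meas.py <<'E'
from h import *
import sys
n=int(sys.argv[1]) if len(sys.argv)>1 else 8
F=[];M=[];E=[]
for i in range(n):
    s=sense();F.append(s['wrist_force']);M.append(s['moment']);E.append(s['effort']);im=capture('wrist')
F=np.array(F);print('t',s['time_s'],'F',F.mean(0).round(2),'sd',F.std(0).round(2),'M',np.mean(M,0).round(3),'eff',np.mean(E,0).round(2),'tcp',s['tcp_pos'].round(4),'w',s['gripper_width'])
cv2.imwrite('pics/last.png',cv2.cvtColor(im,cv2.COLOR_RGB2BGR))
E
python3 meas.py 8; python3 plan.py .5755 -.0035 .093 170.8 14
```

```text
t 3.375 F [-0.2  -0.23  0.15] sd [0.29 0.37 0.6 ] M [ 0.087 -0.075 -0.005] eff [  0.05 -37.06  15.21   3.43  -0.    -0.  ] tcp [0.5739 0.0007 0.0975] w 1.0013135200264747
n 1 dist 0.006265058585664914 rot [0.09845955 0.01523262 0.35409113]
[3.9, -2.3, 4.3, 0.002, 0.0, 0.006]
```

View pics/last.png

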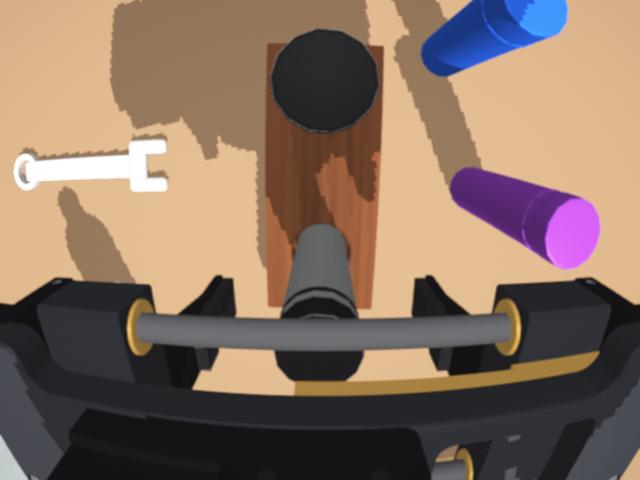

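Emit:
carry_out(commands=[4,-1,3,0.001,0,0.003,0,0,0,0,0,0])

```text
time_s: 3.68
tcp_pos: [0.5742, -0.0038, 0.0944]
ee_rot: [[-0.157, -0.988, -0.0], [-0.988, 0.157, 0.0], [-0.0, 0.0, -1.0]]
wrist_force: [0.1, 0.5, 0.7]
gripper_width: 1.003
```

Emit:
carry_out(commands=[0,0,0,0,0,0,0,0,0,0,0,0,0,0,0,0,0,0,0,0,0,0,0,0], grip=20)

```text
time_s: 4.18
tcp_pos: [0.5743, -0.0039, 0.0944]
ee_rot: [[-0.157, -0.988, -0.0], [-0.988, 0.157, 0.0], [-0.0, 0.0, -1.0]]
wrist_force: [-0.7, -0.7, 0.2]
gripper_width: 0.631
```

```bash
python3 meas.py 12
```

```text
t 4.725 F [ 0.59  0.11 -0.55] sd [0.77 0.69 0.92] M [ 0.079 -0.172 -0.001] eff [ 3.000e-02 -3.754e+01  1.518e+01  3.400e+00 -1.300e-01 -0.000e+00] tcp [ 0.5745 -0.004   0.0944] w 0.3624684252480552
```

Emit:
carry_out(commands=[0,0,6,0,0,0,0,0,-6,0,0,0,0,0,-10,0,0,0,0,0,-12,0,0,0,0,0,0,0,0,0])

```text
time_s: 5.4
tcp_pos: [0.5719, -0.0044, 0.1198]
ee_rot: [[-0.157, -0.988, -0.006], [-0.988, 0.157, -0.001], [0.002, 0.006, -1.0]]
wrist_force: [0.7, -0.1, -6.0]
gripper_width: 0.359
```

```bash
python3 meas.py 20
```

```text
t 6.35 F [ 0.16 -0.   -6.36] sd [0.57 0.38 0.52] M [ 0.072 -0.09  -0.   ] eff [-0.000e+00 -4.020e+01  1.809e+01  4.390e+00 -3.000e-02 -0.000e+00] tcp [ 0.5715 -0.0045  0.1193] w 0.3598985987851237
```

View pics/last.png

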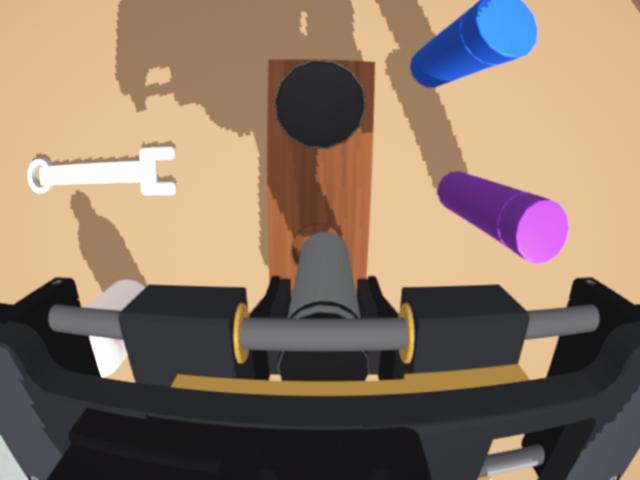

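Tube 1 weighs about 6.4 N, or 650 g, so it goes in the steel holder. I'll raise it over the other tube and carry it across.

Emit:
carry_out(commands=[0,0,-30,0,0,0,0,0,-40,0,0,0,0,0,-40,0,0,0,0,0,-15,0,0,0,0,0,0,0,0,0])

```text
time_s: 7.02
tcp_pos: [0.571, -0.0042, 0.2452]
ee_rot: [[-0.157, -0.987, -0.013], [-0.988, 0.158, -0.002], [0.004, 0.012, -1.0]]
wrist_force: [0.8, 0.3, -6.0]
gripper_width: 0.36
```

```bash
python3 plan.py .549 -.2885 .245 170.8 32
```

```text
n 9 dist 0.28512318052721763 rot [ 0.70884726 -0.2028687   0.13806072]
[31.6, -2.6, 0.1, 0.001, 0.0, 0.0, 31.6, -2.6, 0.1, 0.001, 0.0, 0.0, 31.6, -2.6, 0.1, 0.001, 0.0, 0.0, 31.6, -2.6, 0.1, 0.001, 0.0, 0.0, 31.6, -2.6, 0.1, 0.001, 0.0, 0.0]
[31.6, -2.6, 0.1, 0.001, 0.0, 0.0, 31.6, -2.6, 0.0, 0.001, 0.0, 0.0, 31.6, -2.6, 0.0, 0.001, 0.0, 0.0, 31.6, -2.6, 0.0, 0.001, 0.0, 0.0]
```

Emit:
carry_out(commands=[32,-3,0,0.003,0,0,32,-3,0,0.003,0,0,32,-3,0,0.003,0,0,32,-3,0,0.003,0,0,32,-3,0,0,0,0])

```text
time_s: 7.65
tcp_pos: [0.5553, -0.1657, 0.2328]
ee_rot: [[-0.154, -0.988, -0.021], [-0.988, 0.154, -0.0], [0.003, 0.021, -1.0]]
wrist_force: [1.4, 0.3, -6.3]
gripper_width: 0.36
```

Emit:
carry_out(commands=[32,-3,0,0,0,0,32,-3,0,0,0,0,32,-3,0,0,0,0,24,-2,10,0,0,0,0,0,0,0,0,0])

```text
time_s: 8.28
tcp_pos: [0.5406, -0.2895, 0.2078]
ee_rot: [[-0.159, -0.986, -0.043], [-0.987, 0.159, 0.009], [-0.002, 0.044, -0.999]]
wrist_force: [-0.2, 0.8, -6.0]
gripper_width: 0.358
```

```bash
python3 plan.py .549 -.2885 .16 170.8 20
```

```text
n 3 dist 0.048511257907072905 rot [2.52825333 0.08714654 0.04421607]
[-0.8, -3.4, 15.8, 0.015, 0.001, 0.0, -0.8, -3.2, 15.8, 0.015, 0.001, 0.0, -0.8, -2.9, 15.9, 0.015, 0.001, 0.0]
```

Emit:
carry_out(commands=[-1,-3,16,0.015,0,0,-1,-3,16,0.015,0,0,0,-3,16,0.015,0,0,0,0,0,0,0,0,0,0,0,0,0,0])

```text
time_s: 8.9
tcp_pos: [0.5461, -0.2854, 0.1518]
ee_rot: [[-0.158, -0.987, -0.008], [-0.987, 0.158, 0.006], [-0.004, 0.009, -1.0]]
wrist_force: [0.6, -0.5, -5.6]
gripper_width: 0.363
```

```bash
python3 plan.py .549 -.2885 .155 170.8 20;  python3 - <<'E'
from h import *
t=cv2.cvtColor(capture('top'),cv2.COLOR_RGB2BGR);s=cv2.cvtColor(capture('scene'),cv2.COLOR_RGB2BGR)
cv2.imwrite('pics/t2.png',t);cv2.imwrite('pics/s2.png',s)
def crop(i,x,y,w,h,k):return cv2.resize(i[y:y+h,x:x+w],None,fx=k,fy=k,interpolation=cv2.INTER_CUBIC)
cv2.imwrite('pics/c4.png',np.hstack([crop(t,420,225,100,140,4),crop(s,120,200,100,140,4)]))
E
```

```text
n 1 dist 0.005321035442892252 rot [0.52401877 0.24230924 0.08249411]
[2.6, -3.3, -3.3, 0.009, 0.004, 0.001]
```

View pics/c4.png

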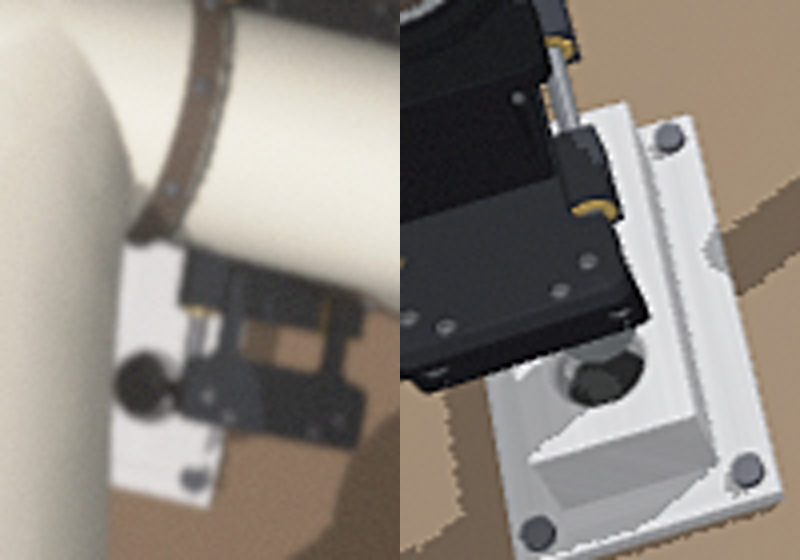

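Emit:
carry_out(commands=[3,-3,0,0.009,0.004,0,0,0,0,0,0,0])

```text
time_s: 9.25
tcp_pos: [0.5493, -0.2892, 0.1531]
ee_rot: [[-0.159, -0.987, 0.003], [-0.987, 0.159, -0.001], [0.0, -0.003, -1.0]]
wrist_force: [0.0, 0.9, -6.1]
gripper_width: 0.361
```

```bash
python3 meas.py 2; python3 plan.py .549 -.2885 .155 170.8 20;python3 - <<'E'
from h import *
i=cv2.imread('pics/last.png');cv2.imwrite('pics/c5.png',cv2.resize(i[180:400,220:430],None,fx=3.5,fy=2.7,interpolation=cv2.INTER_CUBIC))
E
```

```text
t 9.3 F [-0.22  0.45 -5.89] sd [0.24 0.48 0.17] M [ 0.063 -0.023 -0.051] eff [ -0.   -43.49  19.61   4.75   0.07   0.  ] tcp [ 0.5492 -0.2891  0.1531] w 0.3586969406757893
n 1 dist 0.0021489430411609912 rot [-0.13305065  0.00768934  0.07244613]
[-0.5, 0.2, -2.1, -0.002, 0.0, 0.001]
```

View pics/last.png

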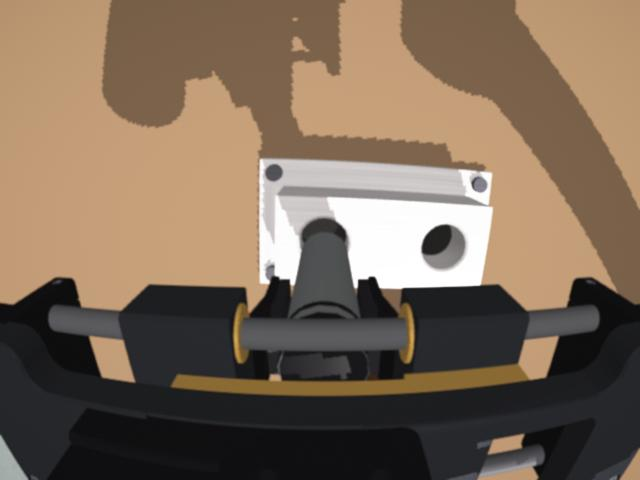

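View pics/c5.png

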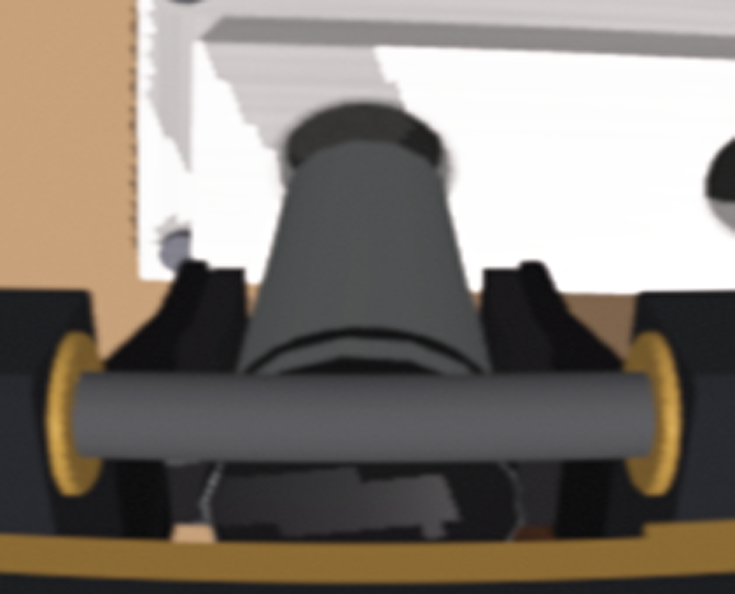

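Run:
```python
from h import *
np.set_printoptions(precision=4,suppress=True)
c=calibration('wrist');s=sense();R=s['ee_rot'];p=s['tcp_pos']
S=wonz((325.2,217.8),.0600,c);S2=S-R[:,0]*.018
l=wonz((220+285/3.5,180+150/2.7),.06,c);r=wonz((220+452/3.5,180+150/2.7),.06,c)
print('sock rim',S,'centre',S2,'lr mid',(l+r)/2,np.linalg.norm(l-r))
for z in(.075,.08,.085):
    T=wonz((324,231.9),z,c);C=T-R[:,0]*.016
    a=wonz((220+288/3.5,180+165/2.7),z,c);b=wonz((220+441/3.5,180+165/2.7),z,c)
    print(z,'tube centre',C,'width',np.linalg.norm(a-b),'off to sock in tool',(R.T@(S2-C))*1000, 'tcp-C tool',R.T@(C-p)*1000)
# other socket centre: full ellipse
print('B',wonz((444,246.5),.06,c))
```

```text
sock rim [ 0.5452 -0.3041  0.06  ] centre [ 0.5481 -0.2863  0.06  ] lr mid [ 0.5472 -0.2912  0.06  ] 0.034172742239566484
0.075 tube centre [ 0.5496 -0.2822  0.075 ] width 0.02959389565962519 off to sock in tool [ 4.2703  0.866  14.9972] tcp-C tool [-6.8329  0.8184 77.9301]
0.08 tube centre [ 0.5494 -0.2835  0.08  ] width 0.02897972756624224 off to sock in tool [ 2.921   0.8772 19.9974] tcp-C tool [-5.4836  0.8073 72.9299]
0.085 tube centre [ 0.5492 -0.2849  0.085 ] width 0.02836555947285918 off to sock in tool [ 1.5718  0.8883 24.9975] tcp-C tool [-4.1344  0.7962 67.9298]
B [ 0.4608 -0.2689  0.06  ]
```

Emit:
carry_out(commands=[0,1,7,0,0,0,0,0,5,0,0,0,0,0,0,0,0,0])

```text
time_s: 9.72
tcp_pos: [0.5477, -0.2888, 0.1399]
ee_rot: [[-0.159, -0.987, 0.002], [-0.987, 0.159, 0.0], [-0.0, -0.002, -1.0]]
wrist_force: [-0.2, -0.1, -6.5]
gripper_width: 0.358
```

```bash
python3 meas.py 2
python3 - <<'E'
from h import *
i=cv2.imread('pics/last.png');cv2.imwrite('pics/c6.png',cv2.resize(i[190:330,240:410],None,fx=4.5,fy=4.2,interpolation=cv2.INTER_CUBIC))
s=cv2.cvtColor(capture('scene'),cv2.COLOR_RGB2BGR)
cv2.imwrite('pics/c7.png',cv2.resize(s[220:350,110:230],None,fx=4.5,fy=4.5,interpolation=cv2.INTER_CUBIC))
E
```

```text
t 9.775 F [-0.06  0.07 -6.48] sd [0.18 0.18 0.05] M [ 0.061 -0.041  0.026] eff [ 1.000e-02 -4.392e+01  1.935e+01  4.670e+00  8.000e-02  0.000e+00] tcp [ 0.5478 -0.2889  0.1401] w 0.35296080323318624
```

View pics/c6.png

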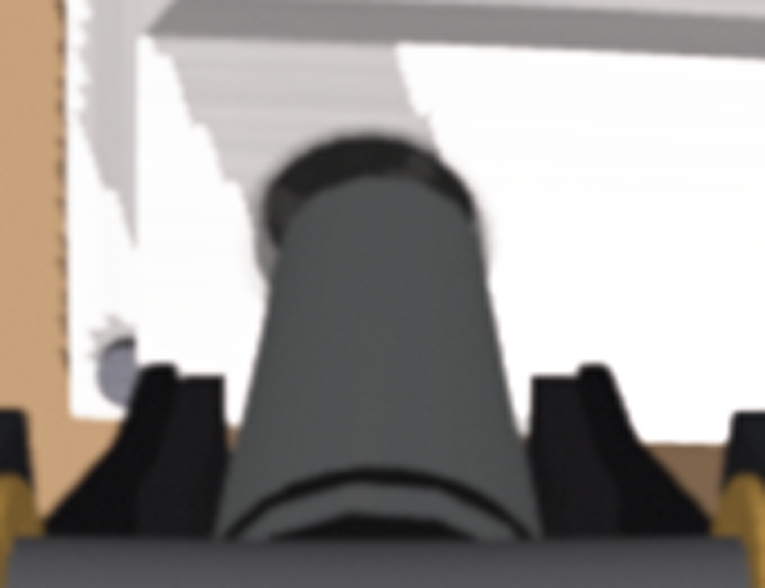

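View pics/c7.png

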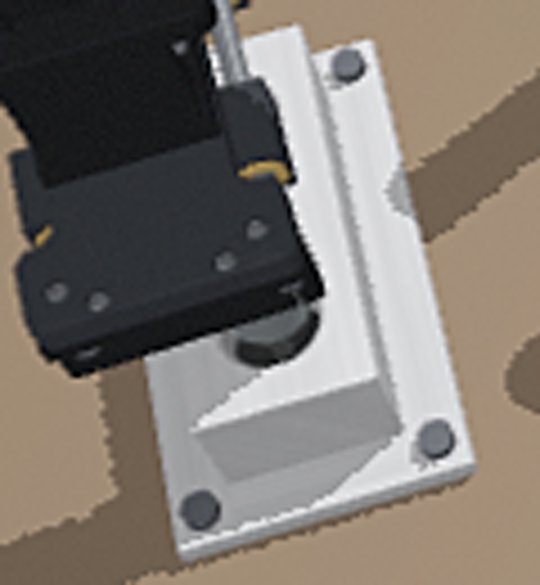

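Run:
```python
from h import *
np.set_printoptions(precision=4,suppress=True)
c=calibration('wrist');s=sense();R=s['ee_rot'];p=s['tcp_pos']
C0=wonz((322.7,221.4),.06,c)-R[:,0]*.018;print('sock',C0)
l=wonz((240+258/4.5,190+225/4.2),.06,c);r=wonz((240+485/4.5,190+225/4.2),.06,c);print((l+r)/2,np.linalg.norm(l-r))
for z in(.062,.0655,.071):
    C=wonz((324.4,231.7),z,c)-R[:,0]*.016
    print(z,C,R.T@(C0-C)*1000)
o,_=wray((300,200),c);print('cam',R.T@(o-p))
```

```text
sock [ 0.5489 -0.2868  0.06  ]
[ 0.5486 -0.2892  0.06  ] 0.034618273383939205
0.062 [ 0.5485 -0.2821  0.062 ] [ 4.6503 -1.151   2.0031]
0.0655 [ 0.5484 -0.283   0.0655] [ 3.7078 -1.1393  5.5032]
0.071 [ 0.5481 -0.2845  0.071 ] [ 2.2269 -1.1208 11.0033]
cam [ 0.0742  0.0003 -0.163 ]
```

Run:
```python
from h import *
np.set_printoptions(precision=4,suppress=True)
o,d=ray('scene',(171,299));print('cam',o,'d',d)
h=-d[:2]/np.linalg.norm(d[:2]);print('toward cam dir',h)
S=onz('scene',(171.1,301.8),.06);print('sock rim centre',S[:2]-h*.018)
for z in(.062,.0655,.071):
    T=onz('scene',(171.1,296.7),z);print(z,'tube',T[:2]-h*.016, 'gap along h mm',((S[:2]-h*.018-T[:2]+h*.016)@h)*1000)
```

```text
cam [ 0.9862 -0.2647  0.8071] d [-0.4907 -0.0317 -0.8707]
toward cam dir [0.9979 0.0646]
sock rim centre [ 0.552  -0.2948]
0.062 tube [ 0.5466 -0.2913] gap along h mm 5.17965625236813
0.0655 tube [ 0.5486 -0.2912] gap along h mm 3.1858996424328225
0.071 tube [ 0.5517 -0.291 ] gap along h mm 0.05285354110575555
```

Emit:
carry_out(commands=[2.5,-1,0,0,0,0,0,0,3,0,0,0,0,0,3,0,0,0,0,0,0,0,0,0])

```text
time_s: 10.38
tcp_pos: [0.5491, -0.292, 0.1346]
ee_rot: [[-0.159, -0.987, 0.004], [-0.987, 0.159, -0.001], [0.0, -0.004, -1.0]]
wrist_force: [0.7, -0.5, -7.0]
gripper_width: 0.358
```

```bash
python3 meas.py 2
python3 - <<'E'
from h import *
i=cv2.imread('pics/last.png');cv2.imwrite('pics/c8.png',cv2.resize(i[190:330,240:410],None,fx=4.5,fy=4.2,interpolation=cv2.INTER_CUBIC))
s=cv2.cvtColor(capture('scene'),cv2.COLOR_RGB2BGR)
cv2.imwrite('pics/c9.png',cv2.resize(s[260:330,130:210],None,fx=8,fy=8,interpolation=cv2.INTER_CUBIC))
E
```

```text
t 10.425 F [ 0.48 -0.15 -6.58] sd [0.25 0.38 0.47] M [ 0.052 -0.042 -0.004] eff [ -0.   -44.19  19.22   4.63   0.07   0.  ] tcp [ 0.5493 -0.292   0.1348] w 0.359973984916381
```

View pics/c8.png

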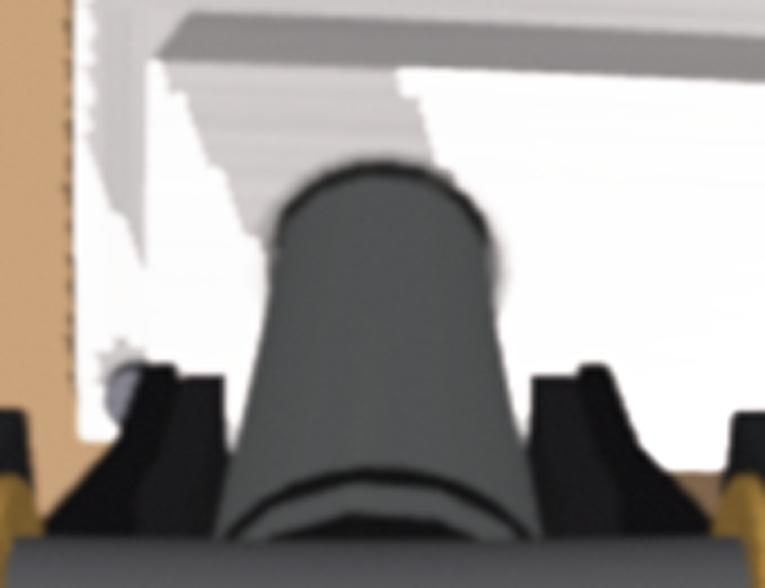

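View pics/c9.png

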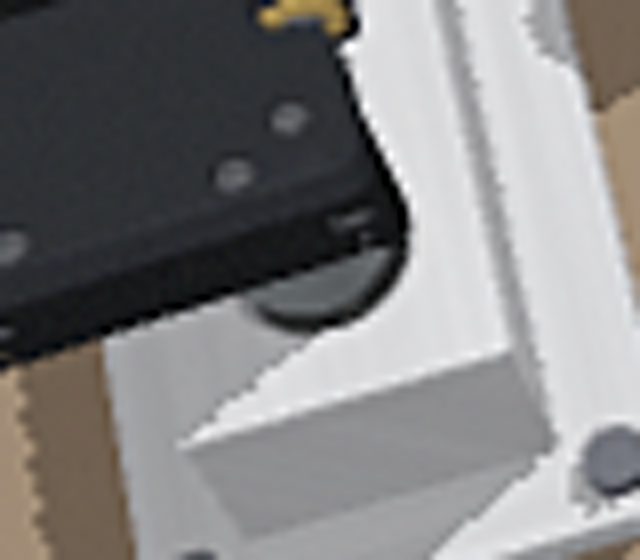

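Emit:
carry_out(commands=[0,0,3,0,0,0,0,0,3,0,0,0,0,0,3,0,0,0,0,0,3,0,0,0])

```text
time_s: 11.02
tcp_pos: [0.5497, -0.292, 0.1226]
ee_rot: [[-0.159, -0.987, 0.005], [-0.987, 0.159, -0.001], [0.0, -0.006, -1.0]]
wrist_force: [0.4, -0.6, -6.3]
gripper_width: 0.36
```

```bash
python3 meas.py 3; python3 plan.py .5491 -.2915 .12 170.8
python3 - <<'E'
from h import *
i=cv2.imread('pics/last.png');cv2.imwrite('pics/c8.png',cv2.resize(i[190:330,240:410],None,fx=4.5,fy=4.2,interpolation=cv2.INTER_CUBIC))
E
```

```text
t 11.125 F [-0.08  0.3  -6.63] sd [0.36 0.62 0.25] M [ 0.088 -0.037  0.005] eff [ 1.000e-02 -4.504e+01  1.919e+01  4.640e+00  9.000e-02  0.000e+00] tcp [ 0.5494 -0.2919  0.1222] w 0.3593626273455977
n 1 dist 0.002641793785906273 rot [-0.28746505 -0.01703732  0.07802585]
[-0.5, 0.6, 2.5, -0.005, 0.0, 0.001]
```

View pics/c8.png

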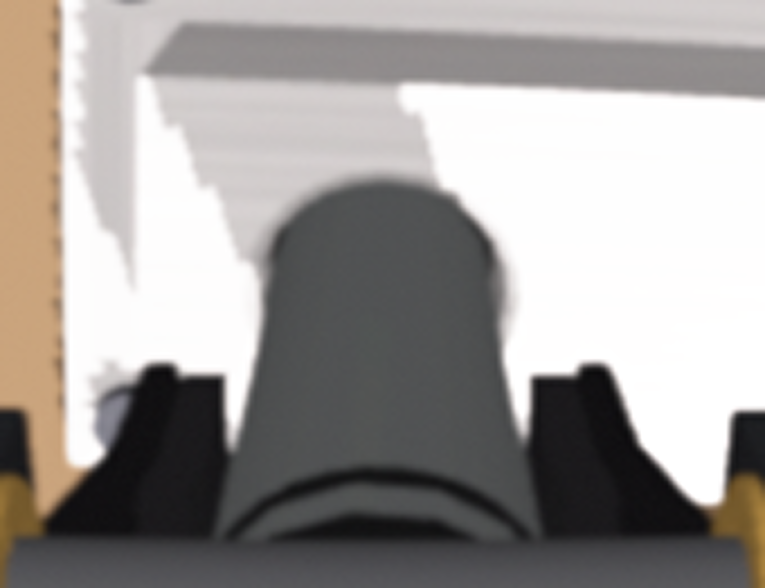

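Emit:
carry_out(commands=[-1,0.5,3,-0.005,0,0,0,0,3,0,0,0,0,0,2,0,0,0,0,0,0,0,0,0])

```text
time_s: 11.68
tcp_pos: [0.5494, -0.2909, 0.1141]
ee_rot: [[-0.158, -0.987, 0.0], [-0.987, 0.158, -0.0], [0.0, -0.0, -1.0]]
wrist_force: [0.4, 0.3, -6.6]
gripper_width: 0.361
```

Emit:
carry_out(commands=[0,0,2,0,0,0,0,0,1,0,0,0])

```text
time_s: 11.92
tcp_pos: [0.5498, -0.2912, 0.1122]
ee_rot: [[-0.158, -0.987, 0.001], [-0.987, 0.158, -0.001], [0.001, -0.001, -1.0]]
wrist_force: [-1.9, 0.7, -2.1]
gripper_width: 0.359
```

```bash
python3 meas.py 5
```

```text
t 12.125 F [-1.42  0.57 -1.99] sd [0.34 0.35 0.27] M [0.385 0.383 0.018] eff [ -0.18 -42.27  17.92   4.25   0.54   0.  ] tcp [ 0.5498 -0.2911  0.1121] w 0.36569852991302637
```

Run:
```python
from h import *
i=cv2.imread('pics/last.png');a=cv2.resize(i[190:330,240:410],(400,330),interpolation=cv2.INTER_CUBIC)
s=cv2.cvtColor(capture('scene'),cv2.COLOR_RGB2BGR)
cv2.imwrite('pics/c10.png',np.hstack([a,cv2.resize(s[260:326,130:210],(400,330),interpolation=cv2.INTER_CUBIC)]))
```

```text
(no output)
```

View pics/c10.png

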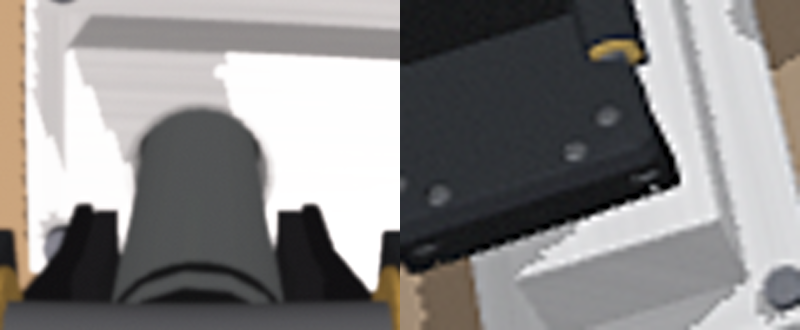

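Emit:
carry_out(commands=[-0.7,1,0,0,0,0,0,0,0,0,0,0])

```text
time_s: 12.48
tcp_pos: [0.5496, -0.2909, 0.1125]
ee_rot: [[-0.158, -0.987, 0.003], [-0.987, 0.158, -0.002], [0.002, -0.003, -1.0]]
wrist_force: [-0.0, 0.0, -2.4]
gripper_width: 0.36
```

```bash
python3 meas.py 5
```

```text
t 12.675 F [-0.44 -0.02 -2.66] sd [0.66 0.51 0.31] M [-0.063  0.167 -0.009] eff [  0.33 -42.69  17.7    3.95   0.25   0.  ] tcp [ 0.5496 -0.2909  0.1124] w 0.36366475021827105
```

Emit:
carry_out(commands=[0,0.5,1.5,0,0,0,0,0,0,0,0,0])

```text
time_s: 12.98
tcp_pos: [0.5496, -0.2909, 0.1116]
ee_rot: [[-0.158, -0.988, 0.004], [-0.988, 0.158, -0.003], [0.002, -0.004, -1.0]]
wrist_force: [-1.9, -0.4, -0.7]
gripper_width: 0.36
```

```bash
python3 meas.py 5
```

```text
t 13.175 F [-1.27 -0.07 -0.65] sd [0.35 0.49 0.4 ] M [ 0.145  0.311 -0.017] eff [ 1.500e-01 -4.128e+01  1.717e+01  3.820e+00  4.300e-01  1.000e-02] tcp [ 0.5495 -0.2909  0.1115] w 0.359749163471952
```

Force is rising at about 2.3 N/mm, which matches the rubber stop, and it now carries nearly all of the weight. Releasing.

Emit:
carry_out(commands=[0,0,0,0,0,0,0,0,0,0,0,0,0,0,0,0,0,0,0,0,0,0,0,0,0,0,0,0,0,0], grip=75)

```text
time_s: 13.85
tcp_pos: [0.5514, -0.2914, 0.1125]
ee_rot: [[-0.157, -0.988, 0.009], [-0.988, 0.157, -0.004], [0.003, -0.009, -1.0]]
wrist_force: [-0.6, -0.7, 0.5]
gripper_width: 0.819
```

Emit:
carry_out(commands=[0,0,-10,0,0,0,0,0,-20,0,0,0,0,0,-40,0,0,0,0,0,-40,0,0,0,0,0,-30,0,0,0])

```text
time_s: 14.48
tcp_pos: [0.5491, -0.2906, 0.2565]
ee_rot: [[-0.157, -0.988, 0.004], [-0.988, 0.157, -0.004], [0.003, -0.005, -1.0]]
wrist_force: [-0.8, -0.1, -0.6]
gripper_width: 0.862
```

```bash
python3 meas.py 2;python3 plan.py .5605 -.0915 .25 170.8 32
python3 - <<'E'
from h import *
cv2.imwrite('pics/s3.png',cv2.cvtColor(capture('scene'),cv2.COLOR_RGB2BGR))
E
```

```text
t 14.525 F [ 0.47 -0.63  1.7 ] sd [1.3  0.5  2.28] M [ 0.025 -0.139 -0.009] eff [  0.13 -32.56  16.02   3.46   0.05  -0.  ] tcp [ 0.5509 -0.2918  0.2615] w 0.8648349643521597
n 7 dist 0.20038906423841818 rot [-0.68813062 -0.27210576  0.19102012]
[-28.4, 3.1, 1.2, -0.002, -0.001, 0.0, -28.4, 3.1, 1.2, -0.002, -0.001, 0.0, -28.4, 3.1, 1.2, -0.002, -0.001, 0.0, -28.4, 3.2, 1.2, -0.002, -0.001, 0.0, -28.4, 3.2, 1.3, -0.002, -0.001, 0.0]
[-28.4, 3.2, 1.3, -0.002, -0.001, 0.0, -28.4, 3.2, 1.3, -0.002, -0.001, 0.0]
```

View pics/s3.png

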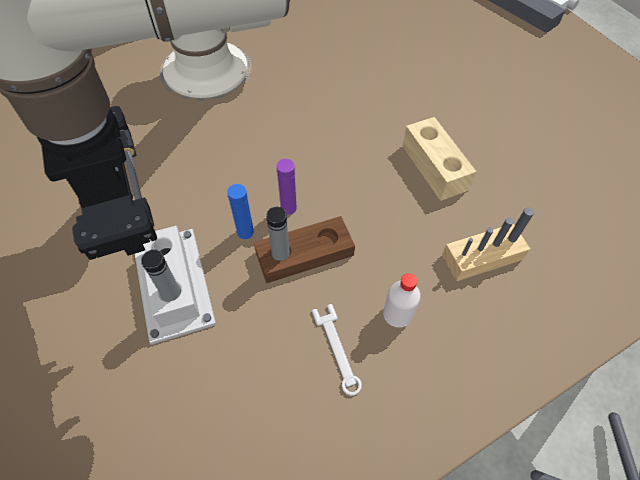

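View pics/last.png

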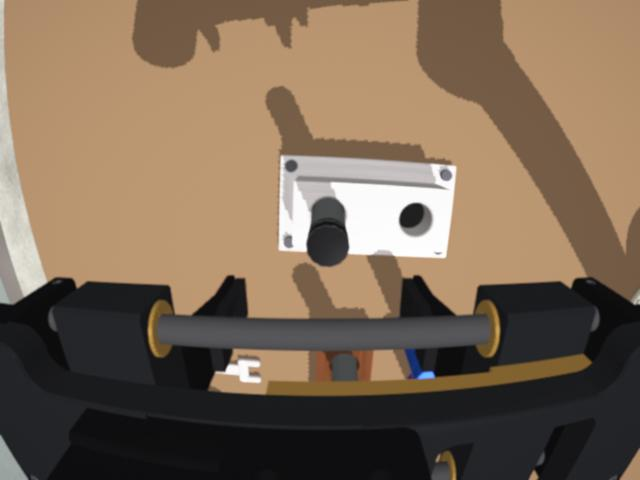

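Emit:
carry_out(commands=[-32,3,0,-0.003,-0.001,0,-32,3,0,-0.003,-0.001,0,-32,3,0,-0.003,-0.001,0,-32,3,0,-0.002,-0.001,0,-32,3,1,0,0,0], grip=87)

```text
time_s: 15.25
tcp_pos: [0.557, -0.1271, 0.2496]
ee_rot: [[-0.163, -0.987, -0.014], [-0.987, 0.163, 0.004], [-0.002, 0.014, -1.0]]
wrist_force: [-0.7, 0.2, 0.1]
gripper_width: 1.004
```

Emit:
carry_out(commands=[-30,3,1,0,0,0,0,0,0,0,0,0])

```text
time_s: 15.5
tcp_pos: [0.5576, -0.0942, 0.2464]
ee_rot: [[-0.16, -0.987, -0.019], [-0.987, 0.16, 0.005], [-0.002, 0.019, -1.0]]
wrist_force: [0.4, -0.6, -0.1]
gripper_width: 0.998
```

```bash
python3 meas.py 2;python3 plan.py .561 -.0905 .18 170.8 32
```

```text
t 15.55 F [-0.12 -0.38 -0.18] sd [0.54 0.19 0.05] M [ 0.029 -0.11  -0.031] eff [  0.63 -33.91  18.95   4.22   0.    -0.05] tcp [ 0.5576 -0.095   0.2464] w 1.000535172371314
n 3 dist 0.06689250115261507 rot [ 1.06853002  0.08831983 -0.12387025]
[-1.9, -1.2, 22.2, 0.006, 0.001, -0.001, -1.9, -1.1, 22.2, 0.006, 0.001, -0.001, -1.9, -0.9, 22.2, 0.006, 0.001, -0.001]
```

Emit:
carry_out(commands=[-2,-1,22,0.01,0,0,-2,-1,22,0.008,0,0,-1,-1,22,0.002,0,0,0,0,15,0,0,0,0,0,10,0,0,0])

```text
time_s: 16.23
tcp_pos: [0.561, -0.0959, 0.1529]
ee_rot: [[-0.168, -0.986, 0.003], [-0.986, 0.168, 0.0], [-0.001, -0.003, -1.0]]
wrist_force: [0.2, 0.4, -0.1]
gripper_width: 1.001
```

```bash
python3 meas.py 2;python3 plan.py .561 -.0905 .095 170.8 32
```

```text
t 16.275 F [-0.4   0.58 -0.63] sd [0.65 0.14 0.53] M [ 0.096 -0.024 -0.015] eff [ 5.000e-02 -3.694e+01  1.768e+01  4.020e+00  2.000e-02  0.000e+00] tcp [ 0.5601 -0.0958  0.1516] w 0.9997674732743244
n 2 dist 0.05775929805743536 rot [-0.07843089  0.0429521  -0.47631951]
[-2.6, 0.2, 28.8, -0.001, 0.0, -0.004, -2.6, 0.2, 28.8, -0.001, 0.0, -0.004]
```

View pics/last.png

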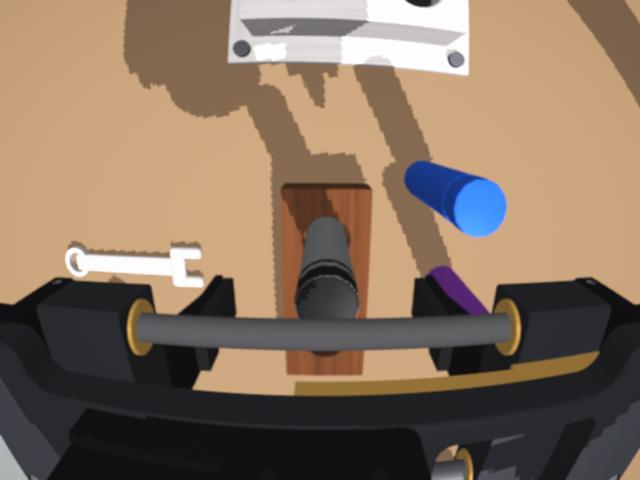

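Emit:
carry_out(commands=[-2,0,18,-0.001,0,-0.004,-2,0,18,0,0,-0.004,-1,0,14,0,0,0,0,0,6,0,0,0,0,0,0,0,0,0])

```text
time_s: 16.95
tcp_pos: [0.5648, -0.0912, 0.0986]
ee_rot: [[-0.16, -0.987, 0.009], [-0.987, 0.16, 0.0], [-0.001, -0.008, -1.0]]
wrist_force: [-0.3, -0.4, -0.1]
gripper_width: 1.002
```

```bash
python3 meas.py 4;python3 plan.py .561 -.0905 .095 170.8 32
```

```text
t 17.1 F [-0.6  -0.24  0.05] sd [0.19 0.45 0.48] M [ 0.112 -0.028 -0.009] eff [ 0.000e+00 -3.665e+01  1.525e+01  3.430e+00  3.000e-02  0.000e+00] tcp [ 0.5651 -0.0912  0.0992] w 1.0025133926477836
n 1 dist 0.00591394086468577 rot [-0.56150706  0.10759899  0.0164844 ]
[0.0, 4.2, 4.2, -0.01, 0.002, 0.0]
```

View pics/last.png

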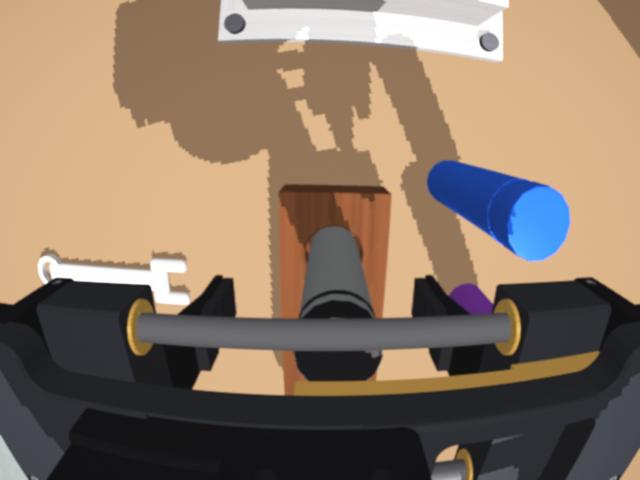

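Emit:
carry_out(commands=[0,4,4,-0.01,0,0,0,0,0,0,0,0])

```text
time_s: 17.4
tcp_pos: [0.5611, -0.0905, 0.0956]
ee_rot: [[-0.16, -0.987, 0.001], [-0.987, 0.16, 0.002], [-0.002, -0.0, -1.0]]
wrist_force: [-0.1, -0.4, 0.8]
gripper_width: 0.998
```

```bash
python3 plan.py .561 -.0905 .095 170.8 32
```

```text
n 1 dist 0.0005660558229681374 rot [-0.00892575  0.12720024  0.01349227]
[0.0, 0.1, 0.6, 0.0, 0.002, 0.0]
```

Emit:
carry_out(commands=[0,0,0,0,0.002,0,0,0,0,0,0,0,0,0,0,0,0,0,0,0,0,0,0,0,0,0,0,0,0,0], grip=20)

```text
time_s: 18.02
tcp_pos: [0.5613, -0.0905, 0.0958]
ee_rot: [[-0.159, -0.987, 0.001], [-0.987, 0.159, -0.0], [-0.0, -0.001, -1.0]]
wrist_force: [0.1, 0.5, 0.1]
gripper_width: 0.518
```

Emit:
carry_out(commands=[0,0,0,0,0,0,0,0,0,0,0,0,0,0,0,0,0,0])

```text
time_s: 18.4
tcp_pos: [0.5611, -0.0905, 0.0957]
ee_rot: [[-0.16, -0.987, 0.0], [-0.987, 0.16, -0.0], [0.0, -0.0, -1.0]]
wrist_force: [-0.7, -0.2, 0.1]
gripper_width: 0.358
```

Emit:
carry_out(commands=[0,0,-6,0,0,0,0,0,-8,0,0,0,0,0,-8,0,0,0,0,0,0,0,0,0])

```text
time_s: 18.9
tcp_pos: [0.5592, -0.0903, 0.117]
ee_rot: [[-0.161, -0.987, -0.005], [-0.987, 0.161, 0.001], [-0.0, 0.005, -1.0]]
wrist_force: [-0.7, -0.7, -5.0]
gripper_width: 0.358
```

```bash
python3 meas.py 16
```

```text
t 19.65 F [-0.16  0.07 -4.59] sd [0.46 0.69 0.48] M [ 0.092 -0.083 -0.01 ] eff [-0.000e+00 -3.885e+01  1.739e+01  4.160e+00 -1.000e-02 -0.000e+00] tcp [ 0.5586 -0.0903  0.1161] w 0.36192158538374425
```

View pics/last.png

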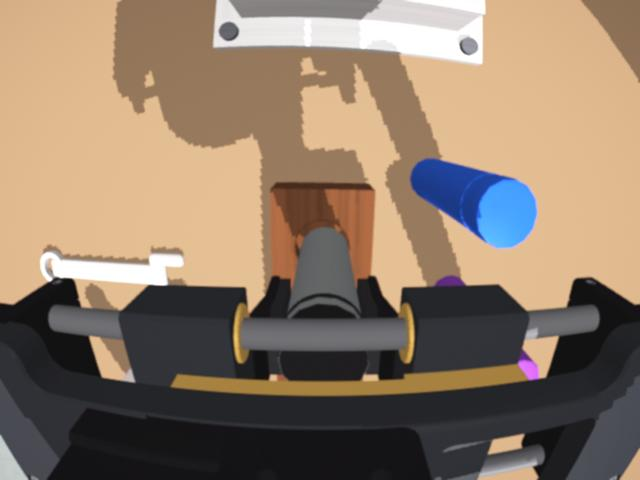

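Tube 2 reads about 4.6 N, or 465 g. That's inside the 370–530 g band where either holder is allowed, so I'll use the empty plywood holder, its near socket, which has no neighbour. I'll re-check the weight on the way.

Emit:
carry_out(commands=[0,0,-25,0.006,0,0,0,0,-30,0,0,0,0,0,-20,0,0,0,0,0,0,0,0,0])

```text
time_s: 20.2
tcp_pos: [0.5582, -0.0904, 0.1923]
ee_rot: [[-0.161, -0.987, -0.002], [-0.987, 0.161, -0.0], [0.001, 0.002, -1.0]]
wrist_force: [0.1, 0.2, -4.7]
gripper_width: 0.357
```

```bash
python3 meas.py 8; python3 plan.py .54 .15 .19 170.8 32
```

```text
t 20.55 F [ 0.    0.08 -4.79] sd [0.35 0.44 0.43] M [ 0.103 -0.087 -0.006] eff [-0.000e+00 -3.723e+01  1.967e+01  4.710e+00 -1.000e-02 -0.000e+00] tcp [ 0.5567 -0.0904  0.1895] w 0.3650816105205861
n 8 dist 0.24101162208014457 rot [ 0.46182804 -0.10939842 -0.08600106]
[-29.3, 6.9, 0.0, 0.001, 0.0, 0.0, -29.3, 6.9, 0.0, 0.001, 0.0, 0.0, -29.3, 6.9, 0.0, 0.001, 0.0, 0.0, -29.3, 6.9, 0.0, 0.001, 0.0, 0.0, -29.3, 6.9, 0.0, 0.001, 0.0, 0.0]
[-29.3, 6.9, 0.0, 0.001, 0.0, 0.0, -29.3, 6.9, 0.0, 0.001, 0.0, 0.0, -29.3, 6.9, 0.0, 0.001, 0.0, 0.0]
```

The second reading is 4.8 N, so overall it's about 475–490 g. That's above 450, and nearer the steel side of the band, so I'll follow the literal rule and use the free steel socket (x≈0.461, y≈−0.270). I'll turn the jaws across the holder to stay clear of the tube already standing there.

```bash
python3 plan.py .53 -.18 .22 120 25
```

```text
n 6 dist 0.09828271136685376 rot [ 0.38262933 -0.30683628 50.71370067]
[15.5, 2.0, -5.0, 0.001, -0.001, 0.148, 15.6, -0.3, -5.0, 0.001, -0.001, 0.148, 15.4, -2.5, -5.0, 0.001, -0.001, 0.148, 14.8, -4.8, -5.0, 0.001, -0.001, 0.148, 14.0, -6.9, -5.0, 0.001, -0.001, 0.148]
[12.8, -8.9, -5.0, 0.001, -0.001, 0.148]
```

Emit:
carry_out(commands=[15,2,-6,0.001,-0.001,0.148,15,0,-6,0.001,-0.001,0.148,15,-2,-6,0.001,-0.001,0.148,15,-5,-6,0.001,-0.001,0.148,14,-7,-6,0.001,-0.001,0.148])

```text
time_s: 21.22
tcp_pos: [0.5325, -0.1644, 0.2178]
ee_rot: [[-0.798, -0.603, -0.007], [-0.603, 0.798, 0.001], [0.005, 0.005, -1.0]]
wrist_force: [0.1, 0.7, -4.5]
gripper_width: 0.359
```

```bash
python3 plan.py .462 -.2715 .215 79 25
```

```text
n 6 dist 0.12823330531767246 rot [ 0.16151126 -0.36309125 48.05918552]
[20.1, -7.2, 0.5, 0.0, -0.001, 0.14, 18.9, -9.9, 0.5, 0.0, -0.001, 0.14, 17.4, -12.4, 0.5, 0.0, -0.001, 0.14, 15.5, -14.7, 0.5, 0.0, -0.001, 0.14, 13.3, -16.7, 0.5, 0.0, -0.001, 0.14]
[10.8, -18.4, 0.5, 0.0, -0.001, 0.14]
```

Emit:
carry_out(commands=[20,-7,0,0,-0.001,0.14,19,-10,0,0,-0.001,0.14,17,-12,0,0,-0.001,0.14,16,-15,0,0,-0.001,0.14,13,-17,0,0,-0.001,0.14])

```text
time_s: 21.85
tcp_pos: [0.4713, -0.2556, 0.2166]
ee_rot: [[-0.997, 0.076, -0.003], [0.076, 0.997, 0.003], [0.003, 0.003, -1.0]]
wrist_force: [0.1, 0.1, -4.7]
gripper_width: 0.362
```

```bash
python3 plan.py .4615 -.2705 .2 79 25
```

```text
n 1 dist 0.024372353995177183 rot [ 0.1462888  -0.20383327  6.62098323]
[8.5, -15.7, 16.6, 0.003, -0.004, 0.116]
```

Emit:
carry_out(commands=[8,-16,16,0.003,-0.004,0.116,0,0,20,0,0,0,0,0,20,0,0,0,0,0,8,0,0,0,0,0,0,0,0,0])

```text
time_s: 22.48
tcp_pos: [0.4608, -0.2731, 0.1507]
ee_rot: [[-0.98, 0.199, 0.0], [0.199, 0.98, -0.001], [-0.0, -0.001, -1.0]]
wrist_force: [-0.3, -0.2, -5.0]
gripper_width: 0.358
```

```bash
python3 plan.py .4615 -.2705 .145 79 25; python3 meas.py 3
```

```text
n 1 dist 0.006324538852471713 rot [-0.06870276  0.02797812 -0.45421974]
[-0.2, 2.7, 5.7, -0.001, 0.0, -0.008]
t 22.575 F [-0.09 -0.25 -4.8 ] sd [0.46 0.89 0.21] M [ 0.034 -0.153  0.015] eff [ -0.04 -34.31  17.77   4.23  -0.06   0.  ] tcp [ 0.4614 -0.2732  0.1516] w 0.3611727528000752
```

View pics/last.png

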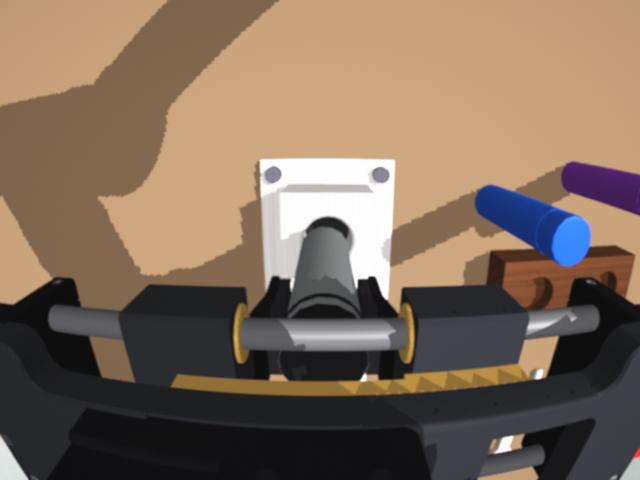

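Emit:
carry_out(commands=[0,2.7,5,-0.001,0,-0.008,0,0,5,0,0,0,0,0,0,0,0,0])

```text
time_s: 23.0
tcp_pos: [0.463, -0.2705, 0.1425]
ee_rot: [[-0.982, 0.19, 0.006], [0.19, 0.982, -0.002], [-0.006, -0.001, -1.0]]
wrist_force: [-0.5, 0.6, -4.5]
gripper_width: 0.36
```

```bash
cat > cr.py <<'E'
from h import *
import sys
i=cv2.imread('pics/last.png');cv2.imwrite(sys.argv[1],cv2.resize(i[190:330,240:410],None,fx=4.5,fy=4.2,interpolation=cv2.INTER_CUBIC))
E
python3 meas.py 3; python3 cr.py pics/d1.png
```

```text
t 23.1 F [-0.2  -0.18 -4.04] sd [0.24 0.83 0.36] M [ 0.009 -0.157  0.001] eff [ 2.000e-02 -3.472e+01  1.767e+01  4.190e+00 -5.000e-02  0.000e+00] tcp [ 0.4632 -0.2706  0.1429] w 0.35635412399336536
```

View pics/d1.png

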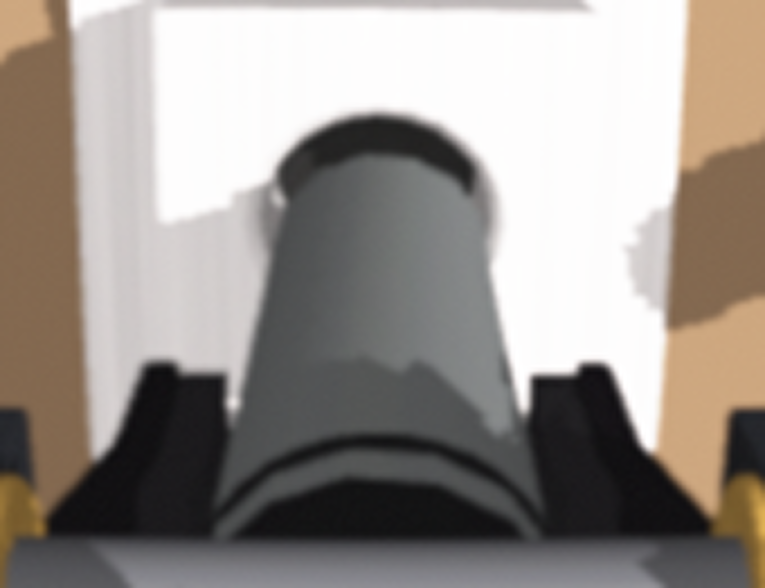

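Emit:
carry_out(commands=[2,0,3,0,-0.006,0,0,0,3,0,0,0,0,0,0,0,0,0])

```text
time_s: 23.52
tcp_pos: [0.4611, -0.2703, 0.1367]
ee_rot: [[-0.982, 0.19, 0.013], [0.19, 0.982, -0.003], [-0.013, -0.001, -1.0]]
wrist_force: [-1.0, 0.1, -4.7]
gripper_width: 0.361
```

```bash
python3 meas.py 2; python3 cr.py pics/d2.png
```

```text
t 23.575 F [-0.91 -0.47 -4.44] sd [0.14 0.55 0.26] M [ 0.026 -0.091  0.005] eff [ 1.000e-02 -3.462e+01  1.752e+01  4.160e+00 -1.000e-02  0.000e+00] tcp [ 0.4612 -0.2704  0.1368] w 0.3594651964146182
```

View pics/d2.png

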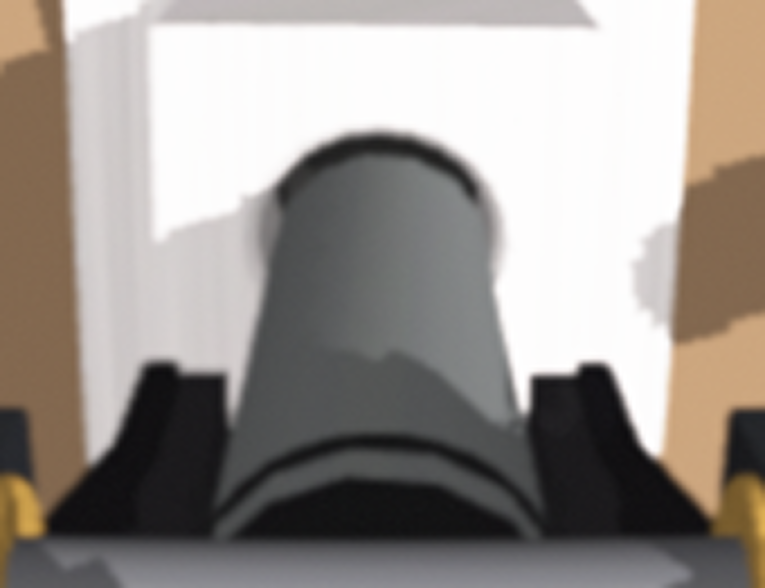

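Emit:
carry_out(commands=[0,0,2,0,0.013,0,0,0,3,0,0,0,0,0,3,0,0,0,0,0,0,0,0,0])

```text
time_s: 24.12
tcp_pos: [0.4617, -0.2705, 0.1284]
ee_rot: [[-0.982, 0.19, 0.0], [0.19, 0.982, -0.001], [-0.0, -0.001, -1.0]]
wrist_force: [-0.1, -0.9, -4.3]
gripper_width: 0.362
```

```bash
python3 meas.py 2; python3 cr.py pics/d3.png
```

```text
t 24.175 F [-0.46  0.04 -4.54] sd [0.39 0.89 0.23] M [ 0.042 -0.179  0.003] eff [ 1.000e-02 -3.522e+01  1.726e+01  4.100e+00 -6.000e-02  0.000e+00] tcp [ 0.4618 -0.2705  0.1285] w 0.3628295671447685
```

View pics/d3.png

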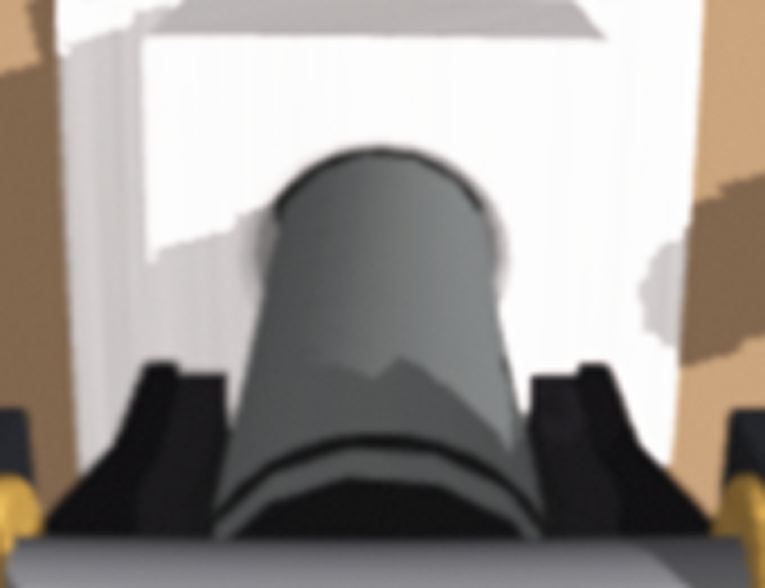

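Emit:
carry_out(commands=[0,-0.3,3,0,0,0,0,0,3,0,0,0,0,0,3,0,0,0,0,0,0,0,0,0])

```text
time_s: 24.72
tcp_pos: [0.4618, -0.2709, 0.1191]
ee_rot: [[-0.982, 0.19, 0.001], [0.19, 0.982, -0.001], [-0.001, -0.001, -1.0]]
wrist_force: [-0.3, -0.3, -5.1]
gripper_width: 0.362
```

Emit:
carry_out(commands=[0,0,2,0,0,0,0,0,1,0,0,0])

```text
time_s: 24.98
tcp_pos: [0.4619, -0.271, 0.1161]
ee_rot: [[-0.982, 0.19, 0.001], [0.19, 0.982, -0.001], [-0.001, -0.001, -1.0]]
wrist_force: [-1.1, 1.0, -5.2]
gripper_width: 0.361
```

Emit:
carry_out(commands=[0,0,2,0,0,0,0,0,1,0,0,0])

```text
time_s: 25.22
tcp_pos: [0.462, -0.271, 0.1129]
ee_rot: [[-0.982, 0.189, 0.001], [0.189, 0.982, -0.001], [-0.002, -0.001, -1.0]]
wrist_force: [-0.2, -0.5, -3.6]
gripper_width: 0.362
```

```bash
python3 meas.py 3
```

```text
t 25.325 F [ 0.36  0.28 -4.06] sd [0.46 0.62 0.38] M [ 0.065 -0.16  -0.   ] eff [ 1.000e-02 -3.585e+01  1.681e+01  4.000e+00 -7.000e-02  0.000e+00] tcp [ 0.462  -0.271   0.1129] w 0.35985098706836555
```

Still free. Continuing down in small steps.

Emit:
carry_out(commands=[0,0,2,0,0.001,0,0,0,0,0,0,0])

```text
time_s: 25.62
tcp_pos: [0.4622, -0.271, 0.111]
ee_rot: [[-0.982, 0.189, 0.001], [0.189, 0.982, -0.001], [-0.001, -0.001, -1.0]]
wrist_force: [0.0, -1.2, -4.5]
gripper_width: 0.358
```

Emit:
carry_out(commands=[0,0,2,0,0,0,0,0,0,0,0,0])

```text
time_s: 25.88
tcp_pos: [0.4622, -0.271, 0.1088]
ee_rot: [[-0.982, 0.189, 0.001], [0.189, 0.982, -0.001], [-0.001, -0.001, -1.0]]
wrist_force: [1.3, 0.3, -4.2]
gripper_width: 0.362
```

```bash
python3 meas.py 2
```

```text
t 25.925 F [ 0.47 -0.28 -4.44] sd [0.79 0.63 0.21] M [ 0.045 -0.143 -0.014] eff [  0.   -35.87  16.59   3.94  -0.07   0.  ] tcp [ 0.4623 -0.2711  0.109 ] w 0.3615028710744799
```

Emit:
carry_out(commands=[0,0,1.5,0,0,0,0,0,1.5,0,0,0])

```text
time_s: 26.22
tcp_pos: [0.4625, -0.2712, 0.1061]
ee_rot: [[-0.982, 0.189, 0.002], [0.189, 0.982, -0.002], [-0.002, -0.001, -1.0]]
wrist_force: [-0.9, -0.1, -4.3]
gripper_width: 0.356
```

Emit:
carry_out(commands=[0,0,2,0,0,0,0,0,0,0,0,0])

```text
time_s: 26.48
tcp_pos: [0.4624, -0.2711, 0.1037]
ee_rot: [[-0.982, 0.189, 0.001], [0.189, 0.982, -0.002], [-0.001, -0.001, -1.0]]
wrist_force: [0.7, 0.1, -4.3]
gripper_width: 0.36
```

```bash
python3 meas.py 2
```

```text
t 26.525 F [-0.11 -0.09 -4.53] sd [0.78 0.2  0.2 ] M [ 0.028 -0.179 -0.015] eff [ 1.000e-02 -3.605e+01  1.643e+01  3.910e+00 -7.000e-02  0.000e+00] tcp [ 0.4625 -0.2712  0.1039] w 0.35547625259419485
```

Emit:
carry_out(commands=[0,0,1.5,0,0,0,0,0,1.5,0,0,0])

```text
time_s: 26.82
tcp_pos: [0.4628, -0.2713, 0.1012]
ee_rot: [[-0.982, 0.189, 0.002], [0.189, 0.982, -0.002], [-0.002, -0.002, -1.0]]
wrist_force: [-0.7, 0.5, -2.1]
gripper_width: 0.362
```

Emit:
carry_out(commands=[0,0,2,0,0,0,0,0,0,0,0,0])

```text
time_s: 27.08
tcp_pos: [0.4629, -0.2713, 0.1001]
ee_rot: [[-0.982, 0.189, 0.002], [0.189, 0.982, -0.002], [-0.003, -0.002, -1.0]]
wrist_force: [-1.4, 1.3, -0.1]
gripper_width: 0.359
```

```bash
python3 meas.py 2
```

```text
t 27.125 F [-1.91  1.84 -0.11] sd [0.51 0.55 0.01] M [0.475 0.299 0.012] eff [-3.100e-01 -3.369e+01  1.573e+01  3.730e+00  5.300e-01  1.000e-02] tcp [ 0.4629 -0.2713  0.1001] w 0.363932737331675
```

Emit:
carry_out(commands=[0.8,0.7,0,0,0.002,0,0,0,0,0,0,0])

```text
time_s: 27.42
tcp_pos: [0.4629, -0.2711, 0.1006]
ee_rot: [[-0.982, 0.188, 0.002], [0.188, 0.982, -0.003], [-0.003, -0.003, -1.0]]
wrist_force: [-0.0, 0.5, -0.5]
gripper_width: 0.361
```

```bash
python3 meas.py 5;  python3 cr.py pics/d4.png
```

```text
t 27.625 F [-0.59 -0.1  -0.82] sd [0.63 0.36 0.47] M [-0.038  0.128 -0.006] eff [  0.23 -34.34  15.56   3.42   0.19  -0.  ] tcp [ 0.4629 -0.271   0.1005] w 0.35258556854095885
```

View pics/d4.png

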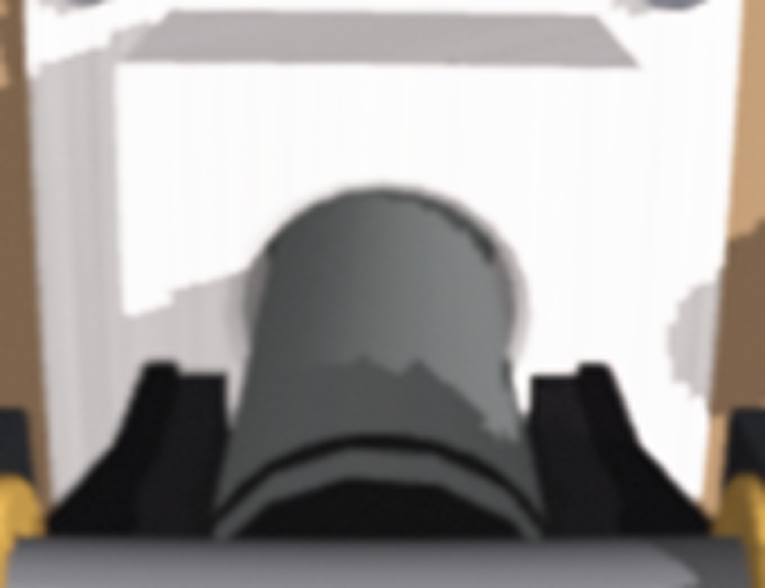

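Emit:
carry_out(commands=[0,0,0.4,0,0,0,0,0,0,0,0,0,0,0,0,0,0,0,0,0,0,0,0,0,0,0,0,0,0,0], grip=75)

```text
time_s: 28.3
tcp_pos: [0.4645, -0.2713, 0.1008]
ee_rot: [[-0.982, 0.188, 0.006], [0.188, 0.982, -0.004], [-0.006, -0.003, -1.0]]
wrist_force: [0.0, 0.6, 0.2]
gripper_width: 0.82
```

Emit:
carry_out(commands=[0,0,-10,0,0,0,0,0,-20,0,0,0,0,0,-40,0,0,0,0,0,-50,0,0,0,0,0,-50,0,0,0])

```text
time_s: 28.92
tcp_pos: [0.4615, -0.2701, 0.2742]
ee_rot: [[-0.982, 0.188, -0.003], [0.188, 0.982, -0.002], [0.002, -0.003, -1.0]]
wrist_force: [1.4, -0.6, 0.6]
gripper_width: 0.865
```

```bash
python3 meas.py 4
python3 - <<'E'
from h import *
cv2.imwrite('pics/s4.png',cv2.cvtColor(capture('scene'),cv2.COLOR_RGB2BGR))
E
```

```text
t 29.075 F [ 0.77 -0.71  1.18] sd [0.63 0.22 2.98] M [-0.015 -0.262 -0.003] eff [  0.06 -26.17  16.76   3.67  -0.14  -0.  ] tcp [ 0.4633 -0.2706  0.2761] w 0.8610319994159653
```

View pics/s4.png

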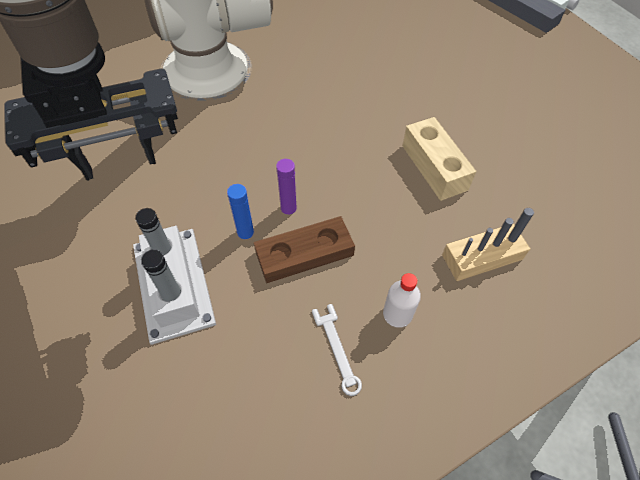

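View pics/last.png

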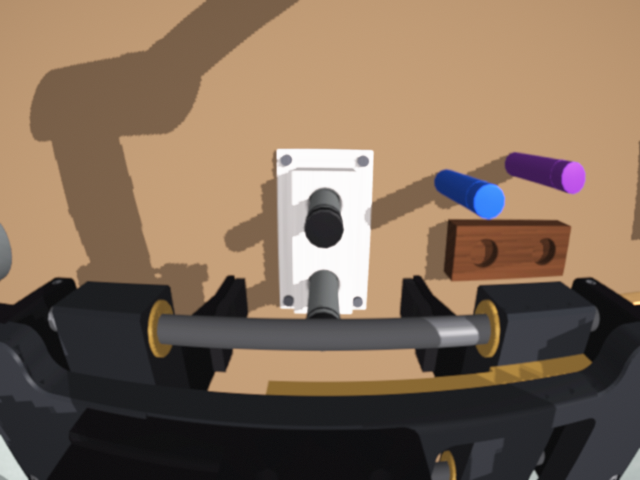

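Both tubes stand in the steel holder, capped at scene (148,217) and (153,260). The gripper is well clear and the bystanders are where they were.

```bash
python3 -c "
from station import finish_job,sense
print(sense()['time_s']);print(finish_job())"
```

```text
29.175
the job is handed in; nothing more can be done
None
```

Both tubes now stand in the steel holder, and I handed the job in at 29.2 s.

| Tube | Where it started | Weight felt | Socket used | How it stood on the stop |
|---|---|---|---|---|
| First | stand hole near y ≈ 0 | about 6.4 N (650 g) | steel, far (x ≈ 0.55) | stop about 19–20 mm down, roughly 2 N/mm; released with 0.65 N of weight still on the gripper |
| Second | stand hole near y ≈ −0.09 | about 4.5–4.8 N (460–490 g) | steel, near (x ≈ 0.46) | stop about 34 mm down; released with about 0.8 N still on the gripper, after easing it 0.4 mm lower |

- **Second tube's holder:** its weight is inside the band where either holder is allowed. I first meant to use the plywood holder, but a second reading came out well above 450 g, so I used the steel one.
- **Last checks:** the final scene and wrist pictures show both tubes upright in the holder. The stand is empty, the gripper is clear, and the bottle, wrench, drill block and blue and purple tubes look unmoved.
- **What went wrong or disagreed:**
  - I pushed the first tube down about 6 mm into the stand before lifting it, by mistake. It slipped about 4 mm in the grip; the wrist force during that push was not read.
  - The camera estimates of positions differed by 1–3 mm, so I corrected both insertions by eye and by side force.
  - Both tubes touched the socket wall lightly (1.5–2.7 N). I eased the second off before letting go; the first still showed about 1.3 N sideways at release.

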